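# Hold a probe centred in its guide over the open beaker

## Robot

A 6-joint arm with a two-finger parallel gripper is mounted at the origin on a cart in front of the work surface, level with it; the furniture and walls round the work are solid. World frame = base frame: x ahead of the robot, y to its left, z up, the work surface at z = 0. Lengths are in mm, angles in rad, forces in N, time in s.
With the tool pointing down it reaches from about 300 to 875 mm from the base axis. Payload 6.4 kg.
Tool frame: the origin (TCP) lies on the centre line of the jaws, within the pads' length; the fingertips stand 8 mm ahead of it and the grasp point (between the pads) lies 11 mm behind it (robot.tip_reach is the y of the fingertips in the tool frame, in mm); y points along the fingers, x is the direction in which the jaws open and shut, and the axes are right-handed (so a half turn about y gives the same grasp; the last joint's range is limited). The gripper opens to 88 mm and grips with 3 to 60 N. Pads are 18 mm wide; open, the fingers measure 123 mm over their backs; the gripper's body (75 mm by 187 mm) begins 45 mm behind the grasp point.
Start: joints at [0.984, 0.181, 1.607, -0, 1.354, -0.206], TCP at [213.696, 533.831, 246.714] pointing down, gripper open.
Joint ranges: [-2.99, 2.99], [-0.89, 2.07], [0.3, 2.58], [-1.14, 4.28], [0, 2.63], [-3.12, 3.12]. Speed limits (rad/s): [2.57, 2.57, 3.01, 3.14, 3.14, 3.14].

## Interface

Orientations are given as a 3x3 rotation matrix whose columns are the frame's x, y, z axes.
In Python, from workcell import robot gives the robot as it stands. The module is installed in compiled form; this text tells all that it offers.
- The arm moves only by the tool arm_command, never from a script. Its argument "moves" is a list of rows, each an object with "dp": the shift along the tool's x, y, z in m, a list of three; "dr": the turn, a rotation vector about the tool's x, y, z in rad, a list of three; "fingers": the opening, from 0 (shut) to 1 (fully open). A call has 1 to 8 rows; each row shifts and turns the commanded pose from where the row before left it, along the tool's axes as they then stand; what a row does not reach is not made up. A row lasts 1/8 s, in which the tool goes at most 62.5 mm and 10.7 degrees, less where a joint would pass 70% of its speed; a pose out of reach is approached as far as the arm can. A call is refused whole if a number of a shift passes 0.0625 or a number of a turn 0.188, either way. A call with a gripper value outside its range is refused whole. The fingers move at their own pace and stop on an object; "newtons" is the grip in N (left out, the last holds). Time passes only in rows, so rows that do not move let the fingers close. It gives the time, the measured TCP pose, the force and the opening at its end, in the units of the state.
- robot.state(): the state, without advancing time (a new reading comes with each control period).
- robot.snapshot(name): name is "side" or "top" or "wrist"; returns (picture, depth): 420x560x3 uint8, red, green, blue; 420x560 float32, mm along the optical axis (not along the pixel's ray), 0 where there is no reading.
- robot.camera_info(name): a dict with "intrinsics" (3x3 intrinsics, pixels), "origin" and "rotation" of the camera in the world. Camera axes: x right, y down, z forward; pixel columns grow to the right and rows downward; lengths in mm; the calibration is good to about 2 mm. A picture is of the moment at which its call begins: read the wrist's pose just before it. camera_info takes no time and is no camera call; for the wrist camera it gives the pose at the moment of the call.
- robot.finish_job(): hands the job in, once; it reports no verdict.
The state is a dict: "time": time; "joint_pos": joint angles; "joint_velocities": joint speeds; "joint_efforts": joint torques, N m; "position": TCP position; "eef_rot": TCP orientation; "force": force on the tool from outside, world axes, zero at the start; "moment": the same for the moment, N m; "width": opening from 0.0 (shut) to 1.0 (fully open).
Only numpy, scipy, OpenCV 4.12 (cv2) and the standard library are available. Lean on these libraries where they do the work, as an engineer would, in place of code of your own. Each camera call takes 0.05 s, during which the arm holds its last target.

## Task

Take the blue-handled probe out of its white parking tube and lower it upright, centred, through the brass guide that stands over the open beaker (not the one over the green-capped vial), until the red ring on its stem is level with the guide's top edge. Contact spoils the reading: the probe must never touch the guide stand, the beaker or the vial, and neither vessel may be shifted. Finish still holding the probe there, steady and centred in the guide; do not let go.

Things in the scene. Friction and masses are not known exactly. Their poses are not given: they have to be found in the camera images.
- probe: hand probe, 153 mm long, 60 to 110 g, standing upright (tip down) in the parking tube, loose; origin at the tip of the stem, z up along the probe. From the tip upward: steel stem 8 mm diameter to 95 mm, with a red ring 8 mm tall centred 70 mm above the tip; black collar 28 mm diameter from 95 to 100 mm; round blue handle 18 mm diameter from 100 to 150 mm; a small black end button to 153 mm
- probe_handle (a point): point on the probe's axis in the blue handle, 128 mm above the tip: where to grip it
- probe_ring (a point): centre of the red ring, on the probe's axis 70 mm above the tip
- parking_tube: fixed white upright tube on a black round foot (72 mm diameter), origin under its centre; outside diameter 32 mm, bore 18 mm, top 105 mm above the bench; the probe's collar rests on its top and the stem hangs in the bore (tip 10 mm above the bench), so the probe lifts straight out after 95 mm
- guide_stand: fixed two-station guide stand, origin under the centre of its base, x across (depth), y along the bridge; grey base plate 100 x 230 x 6 mm, an aluminium pillar near each end, and an aluminium bridge 66 mm deep and 222 mm long, its top 112 mm above the bench (screw heads to 115 mm), with two brass guide bushings 48 mm either side of the middle. A beaker stands under one guide and a capped vial under the other; which is which varies
- guide_left (a point): centre of the top edge of the brass guide at +y of the stand, 118 mm above the bench; the vertical bore goes right through, 24 mm diameter and 20 mm long, outside diameter 34 mm; z up
- guide_right (a point): the same for the brass guide at -y of the stand
- beaker: loose clear 100 ml plastic beaker, 57 mm rim diameter, 71 mm tall, open at the top, standing on the stand's base plate centred within about 3 mm under one of the guides; origin at its underside (6 mm above the bench), inner floor about 4 mm above that, inside at least 32 mm wide
- green_vial: loose closed vial with green cap, 23 mm diameter, 52 mm tall, under the other guide; origin at its underside
There are look-alikes about, which are no part of the job. What is shaped like the beaker but pink is not meant.

How it is judged (in metres and radians):
On the way, in this order (a step that is already met when the one before it is completed fails the run):
1. the probe is lifted right out of the parking tube (height (world z) of probe above 0.108 m), for 0.1 s.
2. the tip of the probe has entered the guide over the beaker (((horizontal distance between beaker and guide_left below 0.025 m and z of probe in the frame of guide_left below -0.003 m and horizontal distance between probe and guide_left below 0.01 m) or (horizontal distance between beaker and guide_right below 0.025 m and z of probe in the frame of guide_right below -0.003 m and horizontal distance between probe and guide_right below 0.01 m))), for 0.1 s.
At the end, for the whole second after the job is handed in: the probe is held still and upright (0.08 rad) in the guide over the beaker, tip and ring within 5 mm of the guide's axis, the ring's middle within 7 mm of the height of the guide's top edge, touching neither stand nor beaker; beaker and vial within 8 mm of where they stood (((horizontal distance between beaker and guide_left below 0.025 m and horizontal distance between each of probe, probe_ring and guide_left below 0.005 m) or (horizontal distance between beaker and guide_right below 0.025 m and horizontal distance between each of probe, probe_ring and guide_right below 0.005 m)) and z of probe_ring in the frame of guide_stand between 0.111 and 0.125 m and angle between probe's own z axis and vertical below 0.08 rad and contact force between the fingers and probe above 0.5 N and contact force between probe and guide_stand below 0.2 N and contact force between probe and beaker below 0.2 N and linear speed of probe below 0.02 m/s and angle between beaker's own z axis and vertical below 0.1 rad and distance of each of beaker, green_vial from where it was at the start of the episode below 0.008 m); the arm keeps its last pose, push and grip.
It fails at once if the probe touches the guide stand (contact force between probe and guide_stand above 0.2 N).
It fails at once if the probe touches the beaker or the vial (contact force between probe and beaker above 0.2 N or contact force between probe and green_vial above 0.2 N).
It fails at once if the beaker or the vial is shifted by more than 8 mm (distance of any of beaker, green_vial from where it was at the start of the episode above 0.008 m).
It also fails if it takes over 42 s, if anything falls off the work surface, if the arm or the gripper's body presses on something with over 40 N, if the wrist force passes 120 N, or if a joint passes its speed limit or range.

## Working session

There is one attempt and no reset: what is moved stays moved. The work goes in short steps, Python scripts to look and compute and a tool call to move; the robot and the scene stay as the last step left them, time stands still between calls to the robot, and variables do not carry over. Pictures are saved under pics/ and viewed, and the job is handed in when it is done.

Besides the shell and the picture viewer there is one more tool, called after "Call:" by a JSON object that holds its "method" and its "body", one argument or row to a line. arm_command: Moves the arm, as the interface text tells. Its arguments: {"type":"object","properties":{"moves":{"type":"array"},"newtons":{"type":"number"}},"required":["moves"]}

```bash
mkdir -p pics
cat > h.py <<'E'
from workcell import robot
import numpy as np, cv2
def snap(n,tag):
    info=robot.camera_info(n); im,d=robot.snapshot(n)
    cv2.imwrite(f'pics/{tag}.png',im[:,:,::-1]); np.savez(f'pics/{tag}.npz',im=im,d=d,K=info['intrinsics'],o=info['origin'],R=info['rotation'])
    return im,d,info
def load(tag):
    z=np.load(f'pics/{tag}.npz'); return z['im'],z['d'],z['K'],z['o'],z['R']
def pts(d,K,o,R):
    v,u=np.mgrid[:d.shape[0],:d.shape[1]]
    r=np.stack([(u-K[0,2])/K[0,0],(v-K[1,2])/K[1,1],np.ones(d.shape)],-1)*d[...,None]
    return r@np.array(R).T+np.array(o)
def plane(u,v,z,K,o,R):
    r=np.array(R)@np.array([(u-K[0,2])/K[0,0],(v-K[1,2])/K[1,1],1]); return o+r*(z-o[2])/r[2]
E
python3 - <<'E'
from h import *
for n in ['side','top','wrist']:
    im,d,i=snap(n,n+'0'); print(n,i)
print(robot.state())
E
```

```text
side {'intrinsics': array([[483.85232133,   0.        , 282.73795897],
       [  0.        , 483.85232133, 207.84534747],
       [  0.        ,   0.        ,   1.        ]]), 'origin': array([   6.10104383, -790.70580671,  671.34419823]), 'rotation': array([[ 8.60325397e-01, -2.50064682e-01,  4.44193500e-01],
       [-5.09745028e-01, -4.21251623e-01,  7.50138038e-01],
       [-4.65797048e-04, -8.71788234e-01, -4.89882698e-01]])}
top {'intrinsics': array([[444.03300818,   0.        , 282.07054175],
       [  0.        , 444.03300818, 198.00309009],
       [  0.        ,   0.        ,   1.        ]]), 'origin': array([ 317.56775719,   43.2410978 , 1147.35393483]), 'rotation': array([[-0.01874114, -0.98466143,  0.17346652],
       [-0.99977236,  0.01668633, -0.01329648],
       [ 0.01019802, -0.17367622, -0.98475   ]])}
wrist {'intrinsics': array([[309.60105529,   0.        , 280.32211615],
       [  0.        , 309.60105529, 206.06968734],
       [  0.        ,   0.        ,   1.        ]]), 'origin': array([137.20406758, 563.52222086, 384.11086312]), 'rotation': array([[ 0.3719054 ,  
[... 218 characters left out ...]
146e-05,
        1.35375991e+00, -2.06298043e-01]), 'joint_velocities': array([-0.00013632, -0.00379183, -0.00355125, -0.00063057,  0.00289022,
        0.00052919]), 'joint_efforts': array([ 1.55799946e-03, -4.34227896e+01, -3.42176092e+01,  7.03174411e-02,
        3.56002932e-02, -5.70457166e-05]), 'position': array([213.49876416, 533.51551436, 246.032715  ]), 'eef_rot': array([[ 3.71704118e-01, -7.37958637e-04, -9.28350960e-01],
       [ 9.28350422e-01, -1.04257413e-03,  3.71704731e-01],
       [-1.24217741e-03, -9.99999184e-01,  2.97555114e-04]]), 'force': array([ 0.2144284 ,  0.97284263, -0.7779565 ]), 'moment': array([-0.04497463, -0.01131157, -0.00070837]), 'width': 0.9974187290271344}
```

View pics/side0.png

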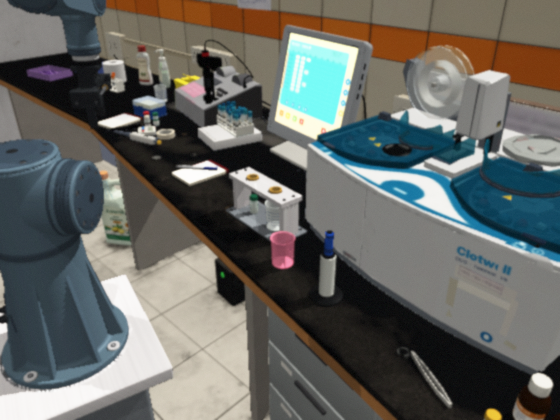

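View pics/top0.png

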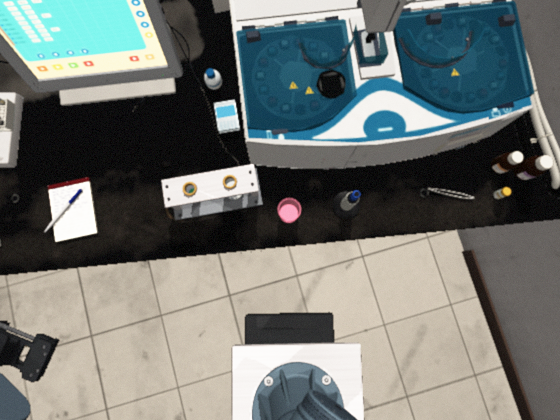

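View pics/wrist0.png

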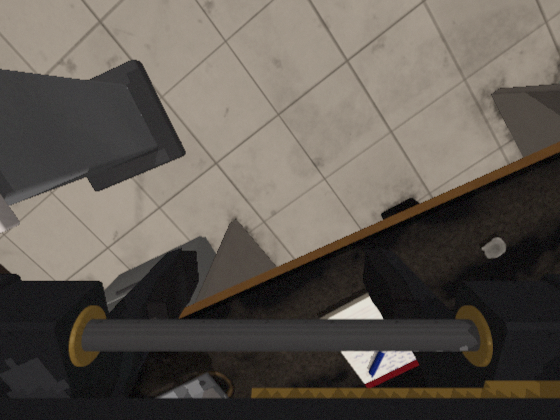

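The side view shows the stand near (265,200). The green vial is under the far (+y) guide at about (254,198), and the clear beaker is under the near (-y) guide at about (272,215). The probe is at (328,245) and the pink decoy at (283,250). In the top view the guides are at (190,189) and (230,183), and the probe at (350,200). Next I'll measure and zoom in.

Run:
```python
from h import *
im,d,K,o,R=load('top0'); 
a=cv2.resize(im[150:230,150:370,::-1],None,fx=3.6,fy=3.6,interpolation=cv2.INTER_CUBIC)
im2,d2,K2,o2,R2=load('side0')
b=cv2.resize(im2[155:315,215:360,::-1],None,fx=3.6,fy=3.6,interpolation=cv2.INTER_CUBIC)
cv2.imwrite('pics/za.png',a);cv2.imwrite('pics/zb.png',b)
for tag in ['top0','side0']:
    im,d,K,o,R=load(tag); P=pts(d,K,o,R)
    hsv=cv2.cvtColor(im,cv2.COLOR_RGB2HSV)
    box=np.zeros(d.shape,bool)
    if tag=='top0': box[150:230,150:370]=1
    else: box[155:315,215:360]=1
    blue=box&(hsv[...,0]>105)&(hsv[...,0]<130)&(hsv[...,1]>140)&(hsv[...,2]>50)
    v,u=np.nonzero(blue); print(tag,'blue',len(u),u.mean(),v.mean(),np.median(P[blue],0),P[blue].min(0),P[blue].max(0))
    br=box&(hsv[...,0]>12)&(hsv[...,0]<28)&(hsv[...,1]>90)&(hsv[...,2]>60)
    n,l,s,c=cv2.connectedComponentsWithStats(br.astype(np.uint8))
    for k in range(1,n):
        if s[k,4]>15: print('brass',s[k],c[k],np.median(P[l==k],0))
    for nm,m in [('bridge',box&(abs(P[...,2]-112)<6)&(hsv[...,1]<50)&(hsv[...,2]>130))]:
        v,u=np.nonzero(m); print(nm,len(u)); print(cv2.minAreaRect(P[m][:,:2].astype(np.float32)),np.median(P[m],0))
```

```text
top0 blue 69 354.72463768115944 194.85507246376812 [ 496.65148854 -136.00328697  152.14742664] [ 488.46144663 -177.70302439   -4.74511729] [ 538.35168785 -129.4606435   165.89489936]
brass [223 175  14  14  83] [229.06024096 181.09638554] [544.27673873 154.88607945 118.00575853]
brass [183 182  14  14  98] [188.98979592 188.44897959] [528.30297507 252.02386211 117.31770799]
bridge 2226
((533.210205078125, 200.27560424804688), (67.88922882080078, 221.83323669433594), 9.432826042175293) [531.57528526 200.2986663  112.58611162]
side0 blue 192 328.5260416666667 243.890625 [ 493.78006471 -145.16951283  135.75445336] [ 487.81830562 -149.58271143  109.16512248] [ 510.12383323 -133.23108585  164.23571676]
brass [247 174  12   6  56] [252.25       176.80357143] [527.20999334 246.91947663 115.75975689]
brass [269 187  13   6  67] [275.08955224 189.52238806] [543.50735658 151.6875888  115.49836799]
brass [215 246  72  69 686] [249.11078717 282.97813411] [398.49912523  28.01509199 -37.5580619 ]
bridge 938
((538.7256469726562, 79.73687744140625), (92.36859893798828, 465.5735778808594), 1.909745454788208) [531.56030827 185.73336828 112.70979353]
```

View pics/za.png

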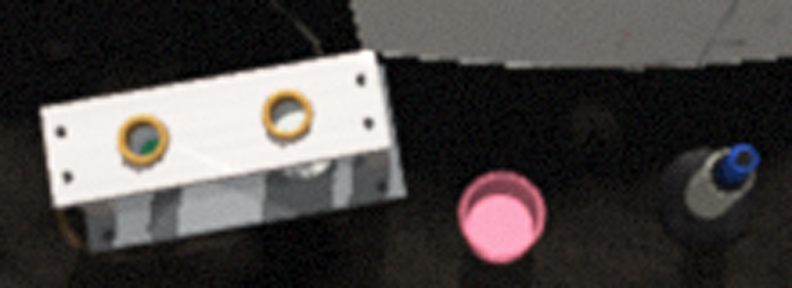

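View pics/zb.png

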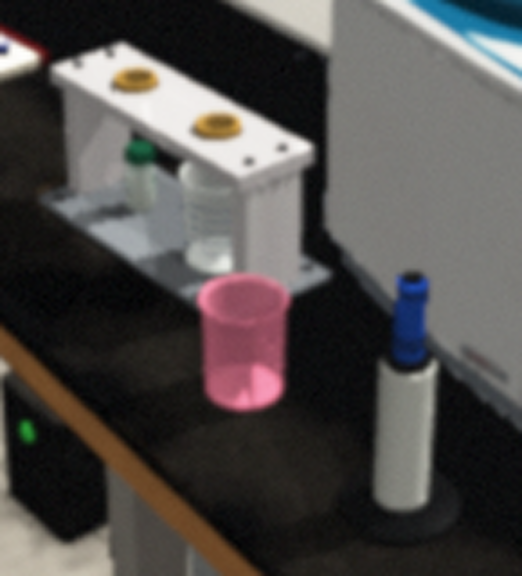

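Run:
```python
from h import *
im,d,K,o,R=load('top0'); P=pts(d,K,o,R); hsv=cv2.cvtColor(im,cv2.COLOR_RGB2HSV)
for y0 in range(-240,300,30):
    row=[]
    for x0 in range(440,760,20):
        m=(abs(P[...,0]-x0)<10)&(abs(P[...,1]-y0)<8)&(d>0)
        row.append(int(np.percentile(P[m][:,2],97)) if m.sum()>2 else -99)
    print(y0,row)
for b in [(183,182),(223,175)]:
    s=hsv[b[1]-3:b[1]+17,b[0]-3:b[0]+17]; br=((s[...,0]>10)&(s[...,0]<32)&(s[...,1]>70)).astype(np.uint8)
    c=max(cv2.findContours(br,0,cv2.CHAIN_APPROX_NONE)[0],key=len); e=cv2.fitEllipse(c)
    u,v=e[0][0]+b[0]-3,e[0][1]+b[1]-3; print(e[1],(u,v),plane(u,v,118,K,o,R))
print(plane(354.7,194,163,K,o,R))
print('probe top px 356,193', plane(150+742/3.6,150+155/3.6,163,K,o,R))
```

```text
-240 [4, 4, 4, 3, 3, 3, 3, 4, 243, 247, 248, 248, 249, 267, 269, 270]
-210 [3, 4, 4, 4, 3, 3, 3, 3, 244, 246, 249, 248, 249, 250, 250, 266]
-180 [3, 6, 5, 7, 3, 3, 3, 242, 245, 247, 247, 248, 249, 249, 251, 267]
-150 [3, 10, 119, 164, -99, 5, 2, 241, 245, 248, 248, 248, 248, 250, 258, 266]
-120 [4, 7, 100, 109, 13, 2, 4, 240, 246, 247, 247, 248, 267, 266, 269, 269]
-90 [3, 5, 4, 4, 5, 2, 3, 241, 247, 247, 253, 266, 272, 272, 272, 306]
-60 [4, 3, 6, 5, 3, 4, 4, 242, 247, 249, 266, 266, 271, 272, 274, 310]
-30 [4, 4, 5, 5, 3, 2, 3, 242, 246, 265, 266, 266, 266, 270, 268, 269]
0 [4, 73, 6, 73, 3, 2, 2, 237, 246, 265, 265, 267, 267, 270, 269, 270]
30 [5, 72, 73, 73, 3, 3, 3, 5, 246, 265, 266, 266, 267, 268, 268, 269]
60 [4, 4, 4, 3, 3, 2, 3, 4, 245, 264, 265, 266, 267, 268, 268, 269]
90 [4, 4, 4, 10, 114, 116, 114, 114, 244, 265, 266, 266, 267, 267, 268, 269]
120 [4, 5, 5, 9, 116, 115, 115, 115, -99, 3, 2, 3, 240, 247, 249, 268]
150 [3, 3, 3, 113, 118, 120, 121, 115, 0, 6, 4, 3, 4, 25, 27, 27]
180 [3, 4, 8, 114, 115, 116, 115, -99, 1, 2, 3, 7, 5, 28, 28, 29]
210 [4, 5, 10, 115, 115, 115, 115, -99, 2, 3, 1, 4, 2, 3, 7, 7]
240 [4, 4, 10, 115, 120, 120, 116, -99, 3, 2, 2, 2, 4, 2, 2, 5]
270 [4, 4, 113, 116, 117, 115, 114, 5, 5, 4, 1, 4, 5, 2, 2, 2]
(13.17580795288086, 13.385664939880371) (189.21165561676025, 188.42049026489258) [525.54164868 247.85020864 118.        ]
(13.041584968566895, 13.424348831176758) (229.25288486480713, 181.4424238204956) [540.80236623 153.59108659 118.        ]
[ 497.3641751  -134.24795777  163.        ]
probe top px 356,193 [ 499.47931498 -137.54396579  163.        ]
```

Call:
{"method": "arm_command", "body": {
  "moves": [
    {"dp":[0,0,0],"dr":[0,-0.127,0],"fingers":1},
    {"dp":[0,0,0],"dr":[0,-0.127,0],"fingers":1},
    {"dp":[0,0,0],"dr":[0,-0.127,0],"fingers":1},
    {"dp":[-0.038,-0.002,-0.0327],"dr":[0,0,0],"fingers":1},
    {"dp":[-0.038,-0.002,-0.0327],"dr":[0,0,0],"fingers":1},
    {"dp":[-0.038,-0.002,-0.0327],"dr":[0,0,0],"fingers":1},
    {"dp":[-0.038,-0.002,-0.0327],"dr":[0,0,0],"fingers":1},
    {"dp":[-0.038,-0.002,-0.0327],"dr":[0,0,0],"fingers":1}
  ]
}}

```text
time: 1.15
position: [377.9, 342.5, 256.6]
eef_rot: [[-0.0, -0.0, -1.0], [1.0, -0.0, -0.0], [-0.0, -1.0, 0.0]]
force: [0.8, 0.1, 0.4]
width: 0.999
```

Call:
{"method": "arm_command", "body": {
  "moves": [
    {"dp":[-0.038,-0.002,-0.0327],"dr":[0,0,0],"fingers":1},
    {"dp":[-0.038,-0.002,-0.0327],"dr":[0,0,0],"fingers":1},
    {"dp":[-0.038,-0.002,-0.0327],"dr":[0,0,0],"fingers":1},
    {"dp":[-0.038,-0.002,-0.0327],"dr":[0,0,0],"fingers":1},
    {"dp":[-0.038,-0.002,-0.0327],"dr":[0,0,0],"fingers":1},
    {"dp":[0,0,0],"dr":[0,0,0],"fingers":1},
    {"dp":[0,0,0],"dr":[0,0,0],"fingers":1}
  ]
}}

```text
time: 2.02
position: [540.2, 154.1, 266.2]
eef_rot: [[0.0, -0.001, -1.0], [1.0, 0.0, 0.0], [0.0, -1.0, 0.001]]
force: [0.3, 0.3, -0.4]
width: 1.001
```

Run:
```python
from h import *
s=robot.state(); print(s['time'],s['position'],s['eef_rot'],s['joint_pos'])
im,d,i=snap('wrist','w1'); print(i)
```

```text
2.025 [540.20771077 154.10863969 266.17152519] [[ 3.08747611e-04 -1.35259281e-03 -9.99999038e-01]
 [ 9.99999895e-01  3.39914890e-04  3.08288109e-04]
 [ 3.39497574e-04 -9.99999027e-01  1.35269761e-03]] [ 6.63916886e-02  1.35908258e-01  1.61832206e+00  4.36112414e-04
  1.38868942e+00 -1.50417539e+00]
{'intrinsics': array([[309.60105529,   0.        , 280.32211615],
       [  0.        , 309.60105529, 206.06968734],
       [  0.        ,   0.        ,   1.        ]]), 'origin': array([458.22029961, 153.79571732, 404.46534288]), 'rotation': array([[ 5.84251356e-04,  9.50368338e-01,  3.11126470e-01],
       [ 9.99999827e-01, -5.78290917e-04, -1.11407674e-04],
       [ 7.40432850e-05,  3.11126481e-01, -9.50368511e-01]])}
```

View pics/w1.png

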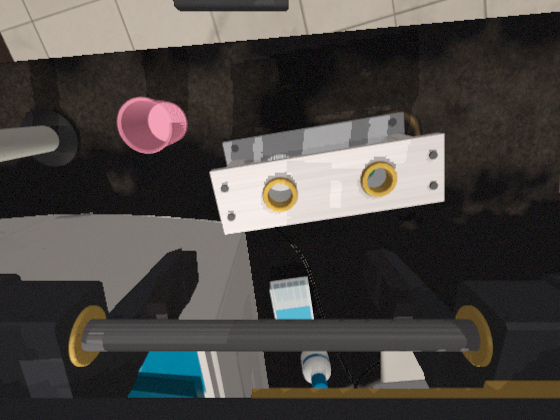

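The wrist view shows the guides at (280,194), which is the -y one with the clear beaker below, and (379,180), with the green cap showing through. Measuring both.

```bash
cat >> h.py <<'E'
def guides(tag,boxes):
    im,d,K,o,R=load(tag); hsv=cv2.cvtColor(im,cv2.COLOR_RGB2HSV); out=[]
    for (x,y,w) in boxes:
        s=hsv[y-w:y+w,x-w:x+w]; br=((s[...,0]>10)&(s[...,0]<32)&(s[...,1]>90)).astype(np.uint8)
        n,l,st,_=cv2.connectedComponentsWithStats(br); k=1+np.argmax(st[1:,4]); br=(l==k).astype(np.uint8)
        c,h=cv2.findContours(br,cv2.RETR_CCOMP,cv2.CHAIN_APPROX_NONE)
        for cc in sorted(c,key=len,reverse=True)[:2]:
            e=cv2.fitEllipse(cc); u,v=e[0][0]+x-w,e[0][1]+y-w
            print((x,y),len(cc),e[1],(u,v),plane(u,v,118,K,o,R))
E
python3 - <<'E'
from h import *
guides('w1',[(280,194,24),(379,180,24)])
im,d,K,o,R=load('w1');P=pts(d,K,o,R)
hsv=cv2.cvtColor(im,cv2.COLOR_RGB2HSV)
m=np.zeros(d.shape,bool);m[130:240,205:450]=1
m&=(abs(P[...,2]-112)<5)&(hsv[...,2]>130)
print(cv2.minAreaRect(P[m][:,:2].astype(np.float32)),np.median(P[m][:,2]))
cv2.imwrite('pics/w1z.png',cv2.resize(im[120:240,200:400,::-1],None,fx=4,fy=4))
E
```

```text
(280, 194) 96 (33.2093505859375, 33.472225189208984) (279.6203727722168, 194.2458324432373) [540.03812611 153.09434975 118.        ]
(280, 194) 60 (19.283823013305664, 23.61057472229004) (279.72624015808105, 192.45021057128906) [538.24719349 153.19826759 118.        ]
(379, 180) 100 (33.653114318847656, 35.86463165283203) (378.4828109741211, 178.80159950256348) [524.90605713 246.67046697 118.        ]
(379, 180) 58 (17.1628475189209, 23.965946197509766) (376.37681770324707, 177.53203773498535) [523.67765018 244.55971545 118.        ]
((534.0829467773438, 200.91403198242188), (66.68160247802734, 222.88018798828125), 9.214139938354492) 112.31691284974198
```

View pics/w1z.png

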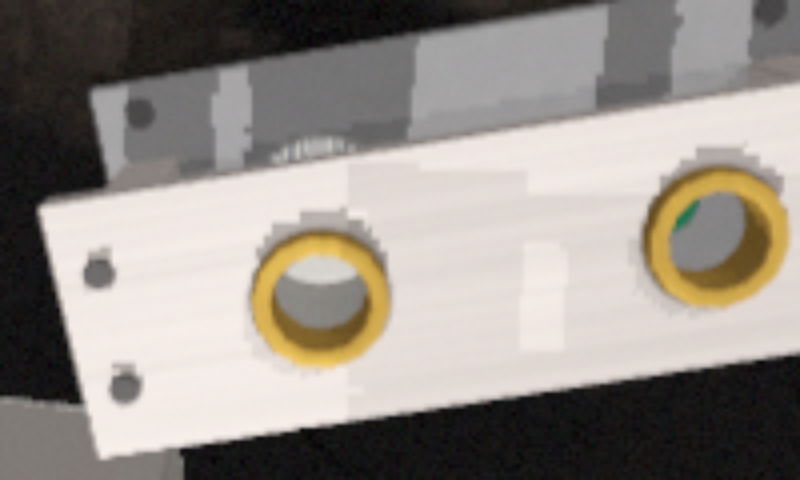

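Call:
{"method": "arm_command", "body": {
  "moves": [
    {"dp":[-0.0487,-0.002,0.0072],"dr":[0,0,0],"fingers":1},
    {"dp":[-0.0487,-0.002,0.0072],"dr":[0,0,0],"fingers":1},
    {"dp":[-0.0487,-0.002,0.0072],"dr":[0,0,0],"fingers":1},
    {"dp":[-0.0487,-0.002,0.0072],"dr":[0,0,0],"fingers":1},
    {"dp":[-0.0487,-0.002,0.0072],"dr":[0,0,0],"fingers":1},
    {"dp":[-0.0487,-0.002,0.0072],"dr":[0,0,0],"fingers":1},
    {"dp":[0,0,0],"dr":[0,0,0],"fingers":1},
    {"dp":[0,0,0],"dr":[0,0,0],"fingers":1}
  ]
}}

```text
time: 3.08
position: [497.6, -136.9, 278.6]
eef_rot: [[-0.001, -0.0, -1.0], [1.0, 0.001, -0.001], [0.001, -1.0, 0.0]]
force: [-1.2, -0.2, 0.6]
width: 0.999
```

Run:
```python
from h import *
s=robot.state(); print(s['time'],s['position'])
im,d,i=snap('wrist','w2')
im,d,K,o,R=load('w2');P=pts(d,K,o,R)
hsv=cv2.cvtColor(im,cv2.COLOR_RGB2HSV)
m=(hsv[...,0]>108)&(hsv[...,0]<130)&(hsv[...,1]>140)&(hsv[...,2]>50)
m[300:]=0;m[:,:200]=0;m[:,360:]=0
v,u=np.nonzero(m);print(len(u),u.min(),u.max(),v.min(),v.max())
c,_=cv2.findContours(m.astype(np.uint8),cv2.RETR_EXTERNAL,2)
for k in c:
    if len(k)>15: print(cv2.minAreaRect(k))
for z0 in (115,125,135,145,155,160):
    q=m&(abs(P[...,2]-z0)<4)
    if q.sum(): print(z0,q.sum(),P[q].mean(0))
# top disc: points at z>158
q=(P[...,2]>157)&(P[...,2]<168);q[300:]=0;q[:,:200]=0;q[:,360:]=0
vv,uu=np.nonzero(q);print('top',q.sum(),P[q].mean(0),uu.min(),uu.max(),vv.min(),vv.max())
```

```text
3.075 [ 497.55522112 -136.86860383  278.62785685]
218 268 289 182 213
((279.0, 193.5), (23.0, 18.0), 90.0)
115 14 [ 490.34710202 -139.29523379  114.76865286]
125 23 [ 491.42507752 -138.71137898  125.79605118]
135 22 [ 491.7290103  -138.07348751  134.74853843]
145 25 [ 490.95631087 -139.3008531   145.55697976]
155 46 [ 492.28215044 -137.09441786  156.04911507]
160 71 [ 494.13207714 -137.10636568  159.70152791]
top 1168 [ 564.97047033 -127.53333492  161.83240091] 202 359 194 299
```

View pics/w2.png

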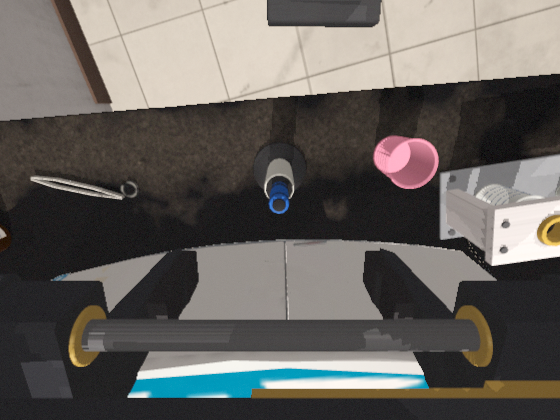

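Run:
```python
from h import *
im,d,K,o,R=load('w2')
cv2.imwrite('pics/w2z.png',cv2.resize(im[140:230,230:330,::-1],None,fx=6,fy=6,interpolation=cv2.INTER_CUBIC))
for u,v in [(279,203),(278.7,204),(279.2,203)]: print(plane(u,v,160,K,o,R),plane(u,v,163,K,o,R))
print(K,o)
```

```text
[ 497.00721787 -138.33630562  160.        ] [ 496.05371456 -138.3250257   163.        ]
[ 497.92152288 -138.59810117  160.        ] [ 496.9573384  -138.58376288  163.        ]
[ 497.00709256 -138.16224712  160.        ] [ 496.05359071 -138.15300059  163.        ]
[[309.60105529   0.         280.32211615]
 [  0.         309.60105529 206.06968734]
 [  0.           0.           1.        ]] [ 415.38759279 -137.37074713  416.79918715]
```

View pics/w2z.png

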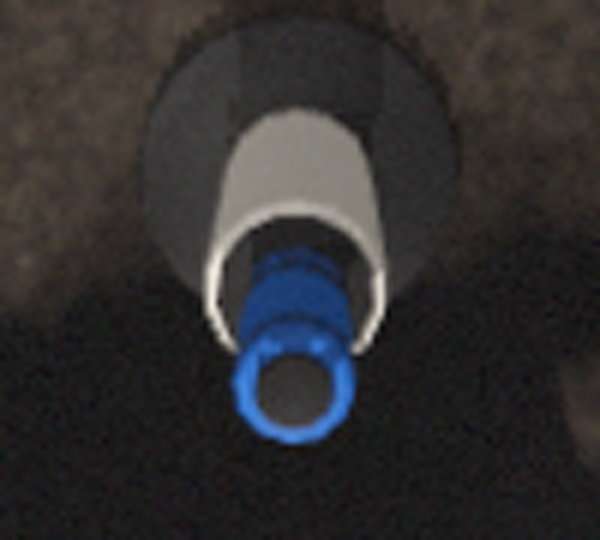

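Handle top is at (278.6,203.8), giving axis (498,-138.5). That agrees with the top camera within 2 mm. Descending to TCP z = 127.

Call:
{"method": "arm_command", "body": {
  "moves": [
    {"dp":[-0.0015,0.03,-0.0005],"dr":[0,0,0],"fingers":0.7},
    {"dp":[0,0.03,0],"dr":[0,0,0],"fingers":0.7},
    {"dp":[0,0.03,0],"dr":[0,0,0],"fingers":0.7},
    {"dp":[0,0.025,0],"dr":[0,0,0],"fingers":0.7},
    {"dp":[0,0.02,0],"dr":[0,0,0],"fingers":0.7},
    {"dp":[0,0.0166,0],"dr":[0,0,0],"fingers":0.7},
    {"dp":[0,0,0],"dr":[0,0,0],"fingers":0.7}
  ]
}}

```text
time: 4.0
position: [497.5, -138.4, 125.9]
eef_rot: [[-0.002, -0.002, -1.0], [1.0, 0.001, -0.002], [0.001, -1.0, 0.002]]
force: [-0.6, -0.6, 1.2]
width: 0.703
```

Run:
```python
from h import *
s=robot.state(); print(s['time'],s['position'],s['force'],s['width'])
im,d,i=snap('wrist','w3')
im,d,i=snap('side','s3')
a=cv2.resize(im[180:320,260:400,::-1],None,fx=4,fy=4,interpolation=cv2.INTER_CUBIC);cv2.imwrite('pics/s3z.png',a)
```

```text
4.0 [ 497.47468327 -138.36269042  125.91073729] [-0.63590829 -0.57816773  1.21927203] 0.7025474477336394
```

View pics/w3.png

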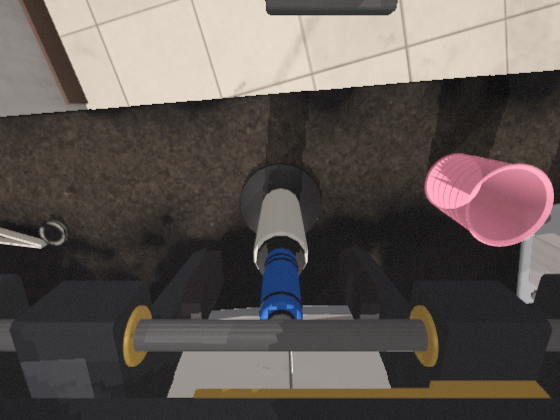

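View pics/s3z.png

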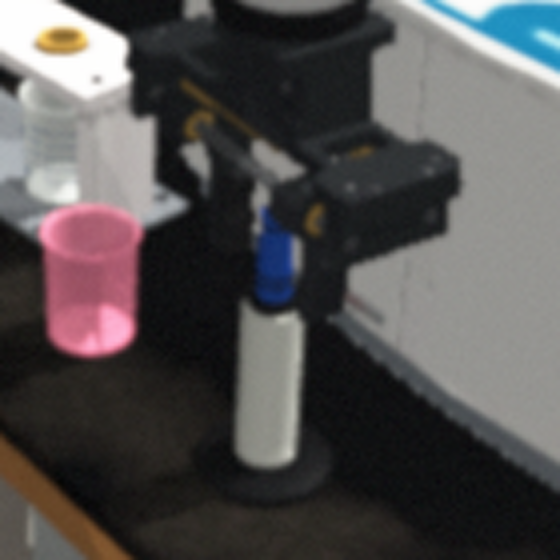

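The handle stands between the open fingers: wrist view handle at (281,285), fingers at about (210,280) and (355,280). Fingertips clear the tube. Closing.

Call:
{"method": "arm_command", "body": {
  "moves": [
    {"dp":[0,0,0],"dr":[0,0,0],"fingers":0},
    {"dp":[0,0,0],"dr":[0,0,0],"fingers":0},
    {"dp":[0,0,0],"dr":[0,0,0],"fingers":0},
    {"dp":[0,0,0],"dr":[0,0,0],"fingers":0},
    {"dp":[0,0,0],"dr":[0,0,0],"fingers":0},
    {"dp":[0,0,0],"dr":[0,0,0],"fingers":0}
  ],
  "newtons": 30
}}

```text
time: 4.85
position: [498.2, -139.8, 127.2]
eef_rot: [[-0.0, 0.0, -1.0], [1.0, 0.0, -0.0], [0.0, -1.0, -0.0]]
force: [-1.0, -0.1, 0.6]
width: 0.193
```

Opening is 17 mm, matching the 18 mm handle. Lifting straight up.

Call:
{"method": "arm_command", "body": {
  "moves": [
    {"dp":[0,-0.01,0],"dr":[0,0,0],"fingers":0},
    {"dp":[0,-0.02,0],"dr":[0,0,0],"fingers":0},
    {"dp":[0,-0.025,0],"dr":[0,0,0],"fingers":0},
    {"dp":[0,-0.025,0],"dr":[0,0,0],"fingers":0},
    {"dp":[0,-0.025,0],"dr":[0,0,0],"fingers":0},
    {"dp":[0,-0.025,0],"dr":[0,0,0],"fingers":0},
    {"dp":[0,-0.02,0],"dr":[0,0,0],"fingers":0},
    {"dp":[0,0,0],"dr":[0,0,0],"fingers":0}
  ]
}}

```text
time: 5.85
position: [499.0, -140.3, 279.3]
eef_rot: [[-0.0, 0.004, -1.0], [1.0, -0.002, -0.0], [-0.002, -1.0, -0.004]]
force: [0.4, 0.1, -1.4]
width: 0.192
```

Run:
```python
from h import *
s=robot.state(); print(s['time'],s['position'],s['force'],s['width'])
im,d,i=snap('wrist','w4')
im,d,i=snap('side','s4')
a=cv2.resize(im[100:300,250:400,::-1],None,fx=3,fy=3,interpolation=cv2.INTER_CUBIC);cv2.imwrite('pics/s4z.png',a)
```

```text
5.85 [ 499.01417111 -140.28566133  279.26250757] [ 0.37913038  0.08131292 -1.35359355] 0.19223424613027398
```

View pics/w4.png

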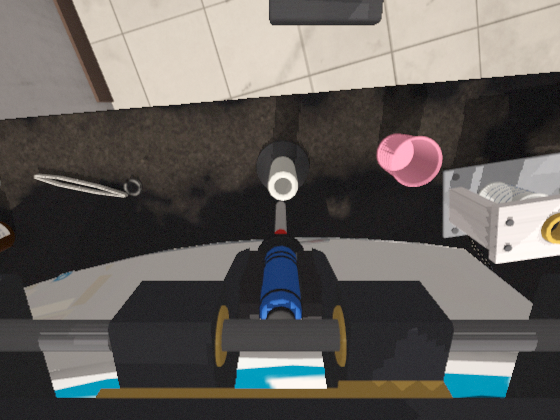

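View pics/s4z.png

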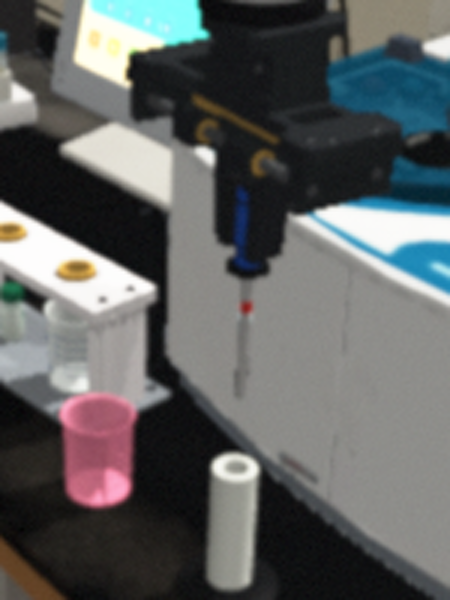

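```bash
cat >> h.py <<'E'
def ray(tag,u,v):
    im,d,K,o,R=load(tag); r=R@np.array([(u-K[0,2])/K[0,0],(v-K[1,2])/K[1,1],1]); return o,r/np.linalg.norm(r)
def tri(*obs):
    A=np.zeros((3,3));b=np.zeros(3)
    for t,u,v in obs:
        o,r=ray(t,u,v);M=np.eye(3)-np.outer(r,r);A+=M;b+=M@o
    p=np.linalg.solve(A,b); res=[np.linalg.norm((np.eye(3)-np.outer(r,r))@(p-o)) for o,r in [ray(*k) for k in obs]]
    return p,res
def red(tag,x0,x1,y0,y1):
    im=load(tag)[0];h=cv2.cvtColor(im,cv2.COLOR_RGB2HSV)[y0:y1,x0:x1]
    m=((h[...,0]<8)|(h[...,0]>172))&(h[...,1]>140)&(h[...,2]>60)
    v,u=np.nonzero(m); return u.mean()+x0,v.mean()+y0,len(u),(u.min()+x0,u.max()+x0,v.min()+y0,v.max()+y0)
E
python3 - <<'E'
from h import *
rw=red('w4',260,300,200,260); rs=red('s4',310,350,180,230); print(rw,rs)
print('ring',tri(('w4',*rw[:2]),('s4',*rs[:2])))
im=load('w4')[0]; cv2.imwrite('pics/w4z.png',cv2.resize(im[150:260,230:330,::-1],None,fx=5,fy=5,interpolation=cv2.INTER_CUBIC))
im=load('s4')[0]; cv2.imwrite('pics/s4y.png',cv2.resize(im[180:250,310:350,::-1],None,fx=8,fy=8,interpolation=cv2.INTER_CUBIC))
E
```

```text
(np.float64(280.32608695652175), np.float64(231.5), 46, (np.int64(274), np.int64(286), np.int64(229), np.int64(233))) (np.float64(331.7142857142857), np.float64(202.0), 7, (np.int64(331), np.int64(333), np.int64(201), np.int64(203)))
ring (array([ 497.91516288, -141.21873336,  228.72483807]), [np.float64(1.197551911426863), np.float64(1.1975519114268127)])
```

View pics/w4z.png

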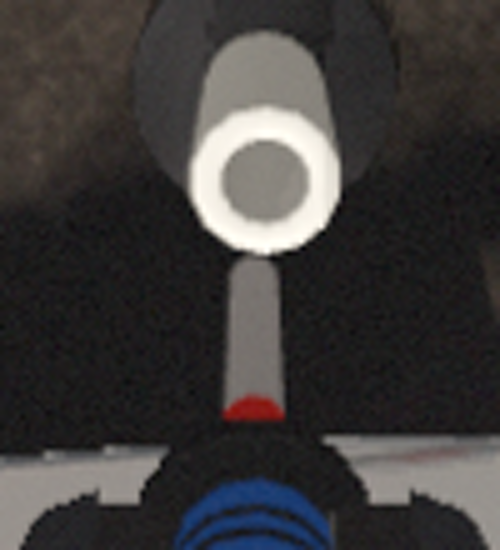

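View pics/s4y.png

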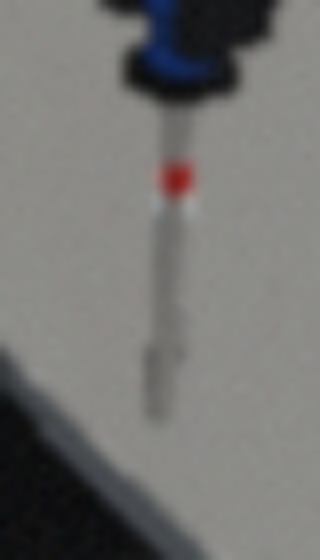

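Run:
```python
from h import *
def proj(t,p):
    im,d,K,o,R=load(t);c=R.T@(np.array(p)-o);return (K[:2,:2]@(c[:2]/c[2])+K[:2,2]).round(1)
for t in ['s4','w4']:
    for z in (162.3,232.3,257,262): print(t,z,proj(t,[499,-140.3,z]),proj(t,[502,-140.3,z]))
print('tip',tri(('w4',280.3,205),('s4',329.3,231.5)))
```

```text
s4 162.3 [329.7 231.4] [330.9 231. ]
s4 232.3 [331.4 200.2] [332.7 199.9]
s4 257 [332.  188.7] [333.3 188.3]
s4 262 [332.2 186.3] [333.5 185.9]
w4 162.3 [281.  203.7] [281. 207.]
w4 232.3 [281.  236.9] [281.  241.1]
w4 257 [281.  254.5] [281.  259.2]
w4 262 [281.  258.7] [281.  263.4]
tip (array([ 499.1665735 , -140.48211396,  162.43080353]), [np.float64(1.0166967419977055), np.float64(1.016696741997618)])
```

Probe tip triangulates to (499.2,-140.5,162.4), directly below the TCP, so it is upright. Carrying it over the -y guide.

Call:
{"method": "arm_command", "body": {
  "moves": [
    {"dp":[0.02,0,-0.005],"dr":[0,0,0],"fingers":0},
    {"dp":[0.04,0,-0.006],"dr":[0,0,0],"fingers":0},
    {"dp":[0.05,0,-0.006],"dr":[0,0,0],"fingers":0},
    {"dp":[0.05,0,-0.006],"dr":[0,0,0],"fingers":0},
    {"dp":[0.05,0,-0.006],"dr":[0,0,0],"fingers":0},
    {"dp":[0.045,0,-0.006],"dr":[0,0,0],"fingers":0},
    {"dp":[0.0286,0,-0.005],"dr":[0,0,0],"fingers":0},
    {"dp":[0.01,0,-0.0018],"dr":[0,0,0],"fingers":0}
  ]
}}

```text
time: 6.95
position: [539.2, 155.2, 275.6]
eef_rot: [[-0.002, -0.003, -1.0], [1.0, -0.0, -0.002], [-0.0, -1.0, 0.003]]
force: [0.0, -0.2, -0.1]
width: 0.195
```

Call:
{"method": "arm_command", "body": {
  "moves": [
    {"dp":[0,0,0],"dr":[0,0,0],"fingers":0},
    {"dp":[0,0.01,0],"dr":[0,0,0],"fingers":0},
    {"dp":[0,0.01,0],"dr":[0,0,0],"fingers":0},
    {"dp":[0,0.005,0],"dr":[0,0,0],"fingers":0},
    {"dp":[0,0,0],"dr":[0,0,0],"fingers":0},
    {"dp":[0,0,0],"dr":[0,0,0],"fingers":0}
  ]
}}

```text
time: 7.7
position: [540.0, 153.7, 252.4]
eef_rot: [[-0.0, 0.0, -1.0], [1.0, -0.0, -0.0], [-0.0, -1.0, -0.0]]
force: [-0.2, 0.2, -0.1]
width: 0.192
```

Run:
```python
from h import *
s=robot.state(); print(s['time'],s['position'],s['eef_rot'].round(4),s['force'],s['width'])
im,d,i=snap('wrist','w5')
cv2.imwrite('pics/w5z.png',cv2.resize(im[120:270,200:360,::-1],None,fx=4,fy=4,interpolation=cv2.INTER_CUBIC))
im,d,i=snap('side','s5')
cv2.imwrite('pics/s5z.png',cv2.resize(im[130:240,220:330,::-1],None,fx=5,fy=5,interpolation=cv2.INTER_CUBIC))
```

```text
7.7 [540.04352559 153.66608036 252.36733828] [[-1.e-04  4.e-04 -1.e+00]
 [ 1.e+00 -0.e+00 -1.e-04]
 [-0.e+00 -1.e+00 -4.e-04]] [-0.1579135   0.2373392  -0.08024711] 0.19201172596808483
```

View pics/w5z.png

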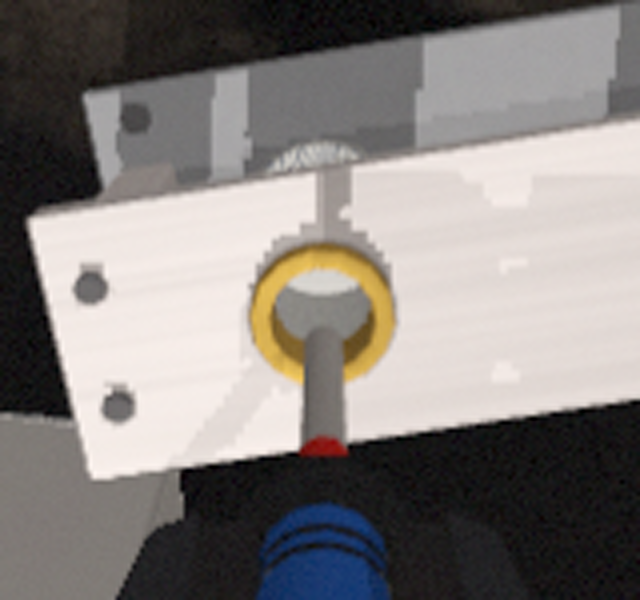

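View pics/s5z.png

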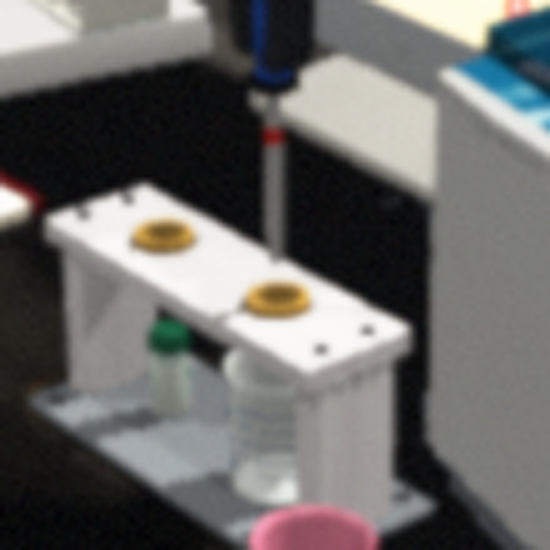

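Run:
```python
from h import *
guides('w5',[(280,198,22)])
im,d,K,o,R=load('w5')
print('tip front edge', plane(200+322/4-.4,120+326/4-.4,135.4,K,o,R))
def proj(t,p):
    im,d,K,o,R=load(t);c=R.T@(np.array(p)-o);return (K[:2,:2]@(c[:2]/c[2])+K[:2,2]).round(1)
for z in (135.4,205.4): print(proj('s5',[540.4,153.7,z]))
print('guide proj',proj('s5',[540.8,153.3,118]))
print(red('s5',265,285,145,170))
im=load('s5')[0];hsv=cv2.cvtColor(im,cv2.COLOR_RGB2HSV)
guides('s5',[(275,189,10)])
```

```text
(280, 198) 159 (32.08557891845703, 32.975955963134766) (280.14726066589355, 197.96094703674316) [539.74581512 153.13342825 118.        ]
tip front edge [537.34315323 153.10751287 135.4       ]
[274.1 182.1]
[273.9 156.2]
guide proj [274.4 188.4]
(np.float64(274.3), np.float64(156.8), 10, (np.int64(273), np.int64(276), np.int64(156), np.int64(158)))
(275, 189) 28 (5.441096782684326, 12.97142505645752) (275.0, 189.51550006866455) [538.92586794 147.07825798 118.        ]
```

Tip and guide agree within about 1 mm in both axes. I'll lower it partway, then check.

Call:
{"method": "arm_command", "body": {
  "moves": [
    {"dp":[0,0.01,0],"dr":[0,0,0],"fingers":0},
    {"dp":[0,0.01,0],"dr":[0,0,0],"fingers":0},
    {"dp":[0,0.006,0],"dr":[0,0,0],"fingers":0},
    {"dp":[0,0,0],"dr":[0,0,0],"fingers":0},
    {"dp":[0,0,0],"dr":[0,0,0],"fingers":0}
  ]
}}

```text
time: 8.43
position: [540.0, 153.8, 226.3]
eef_rot: [[-0.0, 0.0, -1.0], [1.0, 0.0, -0.0], [0.0, -1.0, -0.0]]
force: [0.7, 0.7, -0.4]
width: 0.195
```

Run:
```python
from h import *
s=robot.state(); print(s['time'],s['position'],s['eef_rot'][:,1].round(4),s['force'],s['width'])
im,d,i=snap('wrist','w6')
cv2.imwrite('pics/w6z.png',cv2.resize(im[150:260,220:340,::-1],None,fx=6,fy=5.4,interpolation=cv2.INTER_CUBIC))
guides('w6',[(280,203,24)])
im,d,i=snap('top','t6')
cv2.imwrite('pics/t6z.png',cv2.resize(im[140:230,150:300,::-1],None,fx=5,fy=5,interpolation=cv2.INTER_CUBIC))
```

```text
8.425 [540.0164033  153.82815181 226.2715332 ] [ 3.e-04  0.e+00 -1.e+00] [ 0.71712109  0.74531061 -0.41449892] 0.19482033990037848
(280, 203) 174 (35.2437858581543, 36.34163284301758) (280.0044136047363, 206.7194995880127) [539.50406389 153.16066703 118.        ]
```

View pics/w6z.png

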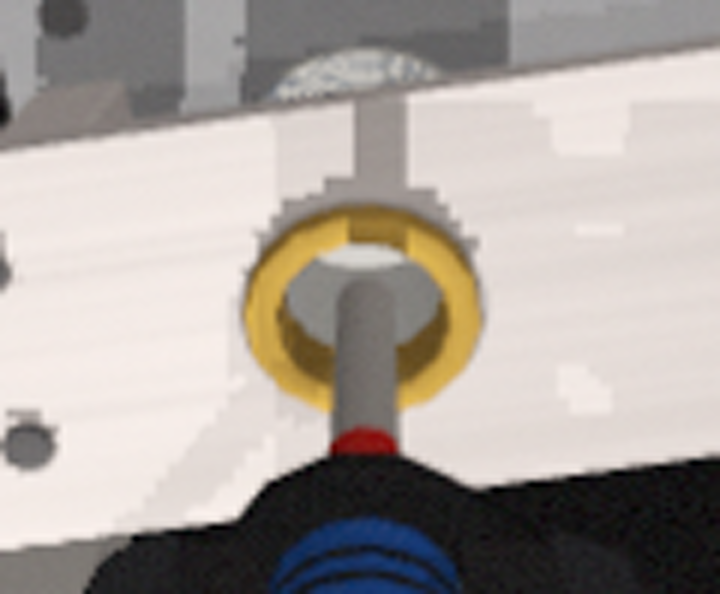

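View pics/t6z.png

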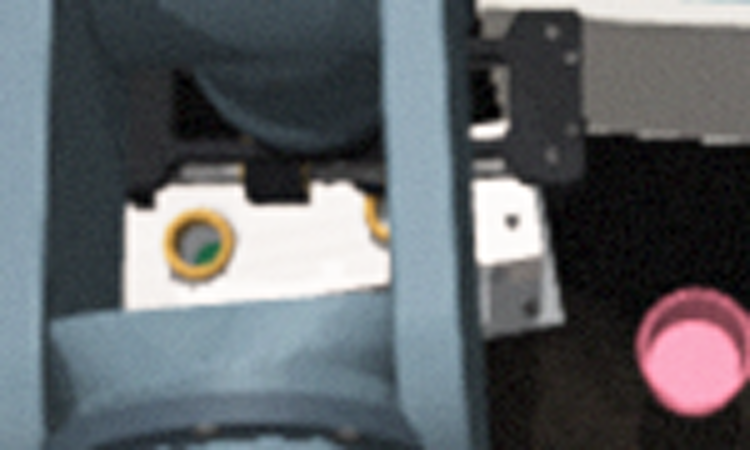

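Run:
```python
from h import *
im,d,K,o,R=load('w6')
print('tip front', plane(220+366/6-.4,150+280/5.4-.4,109.3,K,o,R))
for v in (205,240,): print('ring outer/inner top',plane(220+364/6-.4,150+v/5.4-.4,118,K,o,R))
for u in (247,285,443,484): print('sides',plane(220+u/6-.4,150+310/5.4-.4,118,K,o,R))
for u in (337,397): print('stem sides at v=340',plane(220+u/6-.4,150+340/5.4-.4,125,K,o,R))
```

```text
tip front [537.59732947 153.66471157 109.3       ]
ring outer/inner top [522.91993168 153.38228553 118.        ]
ring outer/inner top [528.45639476 153.38171103 118.        ]
sides [539.75913074 137.02461025 118.        ]
sides [539.75891262 142.33685559 118.        ]
sides [539.75800572 164.42395645 118.        ]
sides [539.75777039 170.15524648 118.        ]
stem sides at v=340 [542.23042273 149.69435946 125.        ]
stem sides at v=340 [542.23004223 157.89205852 125.        ]
```

Tip about (541.3,153.7) against guide (540.5,153.5), with the bore at (280.5,206) and the stem centred in it. That leaves about 7 mm clearance. Lowering to depth.

Call:
{"method": "arm_command", "body": {
  "moves": [
    {"dp":[-0.0002,0.006,0.0005],"dr":[0,0,0],"fingers":0},
    {"dp":[0,0.01,0],"dr":[0,0,0],"fingers":0},
    {"dp":[0,0.01,0],"dr":[0,0,0],"fingers":0},
    {"dp":[0,0.01,0],"dr":[0,0,0],"fingers":0},
    {"dp":[0,0.01,0],"dr":[0,0,0],"fingers":0},
    {"dp":[0,0.008,0],"dr":[0,0,0],"fingers":0},
    {"dp":[0,0.004,0],"dr":[0,0,0],"fingers":0},
    {"dp":[0,0,0],"dr":[0,0,0],"fingers":0}
  ]
}}

```text
time: 9.52
position: [539.3, 153.6, 167.9]
eef_rot: [[-0.0, -0.0, -1.0], [1.0, -0.0, -0.0], [-0.0, -1.0, 0.0]]
force: [0.1, -0.1, -0.9]
width: 0.194
```

Run:
```python
from h import *
s=robot.state(); print(s['time'],s['position'],s['eef_rot'][:,1].round(4),s['force'],s['width'])
im,d,i=snap('wrist','w7')
cv2.imwrite('pics/w7z.png',cv2.resize(im[170:290,220:340,::-1],None,fx=5,fy=5,interpolation=cv2.INTER_CUBIC))
im,d,i=snap('side','s7')
cv2.imwrite('pics/s7z.png',cv2.resize(im[150:240,230:310,::-1],None,fx=6,fy=6,interpolation=cv2.INTER_CUBIC))
print(red('s7',262,290,170,200)); print(red('w7',260,300,180,290))
def proj(t,p):
    im,d,K,o,R=load(t);c=R.T@(np.array(p)-o);return (K[:2,:2]@(c[:2]/c[2])+K[:2,2]).round(1)
for z in (122,118,114): print(proj('s7',[540.5,153.5,z]),proj('w7',[540.5,153.5,z]))
```

```text
9.525 [539.28786146 153.58725565 167.87082341] [-4.e-04 -0.e+00 -1.e+00] [ 0.08326046 -0.13353376 -0.90724528] 0.1937009625562364
(np.float64(274.5), np.float64(188.0), 6, (np.int64(274), np.int64(275), np.int64(187), np.int64(189)))
(np.float64(280.2093023255814), np.float64(231.4418604651163), 43, (np.int64(275), np.int64(285), np.int64(229), np.int64(233)))
[274.3 186.9] [280.8 239.6]
[274.3 188.4] [280.8 237.1]
[274.3 189.8] [280.7 234.7]
```

View pics/w7z.png

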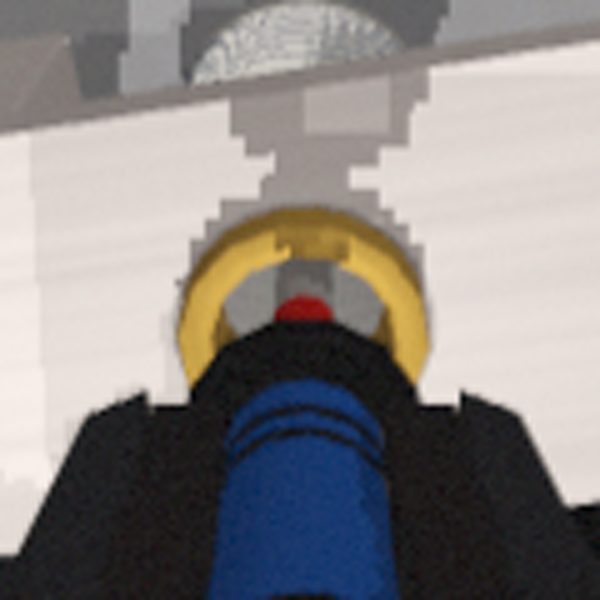

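View pics/s7z.png

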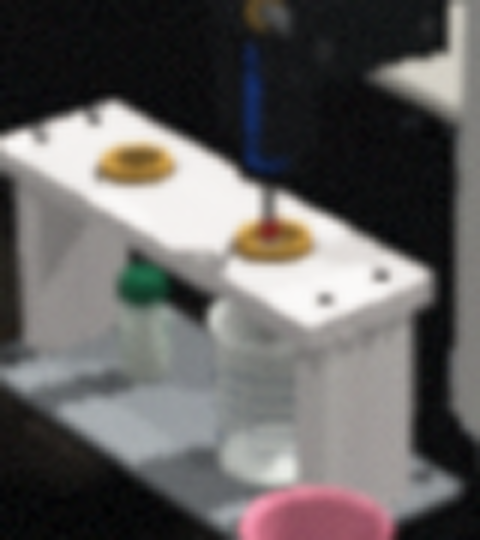

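Call:
{"method": "arm_command", "body": {
  "moves": [
    {"dp":[0,0.002,0],"dr":[0,0,0],"fingers":0},
    {"dp":[0,0,0],"dr":[0,0,0],"fingers":0},
    {"dp":[0,0,0],"dr":[0,0,0],"fingers":0},
    {"dp":[0,0,0],"dr":[0,0,0],"fingers":0}
  ]
}}

```text
time: 10.12
position: [539.4, 153.6, 166.2]
eef_rot: [[-0.0, 0.0, -1.0], [1.0, 0.0, -0.0], [0.0, -1.0, -0.0]]
force: [0.8, -0.4, -2.3]
width: 0.199
```

Run:
```python
from h import *
im,d,i=snap('wrist','w8')
cv2.imwrite('pics/w8z.png',cv2.resize(im[170:290,220:340,::-1],None,fx=5,fy=5,interpolation=cv2.INTER_CUBIC))
for k in range(3):
    s=robot.state(); print(s['time'],s['position'],s['joint_velocities'].max()); robot.snapshot('wrist')
im,d,i=snap('side','s8')
for t in ('s0','s8'):
    pass
# beaker / vial shift check: pixel diff of beaker area in side view
a=load('side0')[0][200:235,245:285].astype(int);b=load('s8')[0][200:235,245:285].astype(int);print('diff',abs(a-b).mean())
g=lambda t:[ (v.mean(),u.mean(),len(u)) for v,u in [np.nonzero((lambda h:(h[...,0]>60)&(h[...,0]<90)&(h[...,1]>120))(cv2.cvtColor(load(t)[0][185:220,240:265],cv2.COLOR_RGB2HSV)))]]
print(g('side0'),g('s8'))
im,d,K,o,R=load('w8'); P=pts(d,K,o,R)
u,v,n,b=red('w8',260,300,180,290);print(u,v,n,b,P[int(v),int(u)])
```

```text
10.175 [539.40126194 153.59011847 166.16711307] 0.002653375501638598
10.225 [539.41473779 153.60188361 166.1708247 ] 0.0014786580136044584
10.275 [539.39968721 153.59852913 166.15636203] -0.00012293927535342785
diff 9.172857142857143
[(np.float64(11.775), np.float64(14.075), 40)] [(np.float64(11.789473684210526), np.float64(13.973684210526315), 38)]
280.2093023255814 231.4418604651163 43 (np.int64(275), np.int64(285), np.int64(229), np.int64(233)) [534.99891177 153.0217963  119.48314559]
```

View pics/w8z.png

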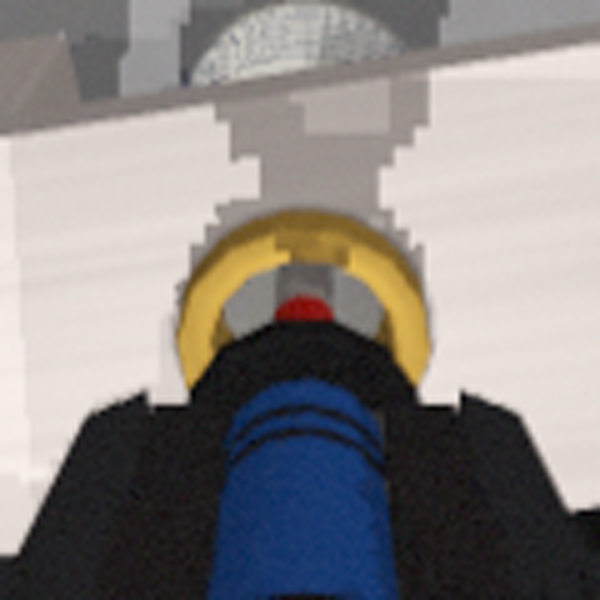

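Call:
{"method": "arm_command", "body": {
  "moves": [
    {"dp":[0,0.001,-0.0006],"dr":[0,0,0],"fingers":0},
    {"dp":[0,0,0],"dr":[0,0,0],"fingers":0},
    {"dp":[0,0,0],"dr":[0,0,0],"fingers":0},
    {"dp":[0,0,0],"dr":[0,0,0],"fingers":0},
    {"dp":[0,0,0],"dr":[0,0,0],"fingers":0}
  ]
}}

```text
time: 11.0
position: [540.0, 153.6, 165.1]
eef_rot: [[-0.0, -0.0, -1.0], [1.0, 0.0, -0.0], [0.0, -1.0, 0.0]]
force: [0.6, 0.6, -0.7]
width: 0.192
```

Run:
```python
from h import *
s=robot.state(); print(s['time'],s['position'],abs(s['joint_velocities']).max(),s['force'],s['width'])
robot.finish_job()
```

```text
11.0 [539.95240912 153.59962801 165.1049388 ] 0.0023103066829233657 [ 0.62357676  0.56244458 -0.65836379] 0.19233356756245298
the job is handed in; nothing more can be done
```

I lifted the probe out of the parking tube, carried it over the -y guide (the one above the clear beaker) and lowered it upright until the ring was level with the guide's top. I handed the job in at 11.0 s, still gripping the probe. No verdict was reported.

**Last checks**
- **Centring:** the TCP stood at (540.0, 153.6) mm and the guide axis measured about (540.6, 153.5). I put the probe within about 1 mm of the axis.
- **Ring height:** by the arm's pose the ring's middle is at about z = 118 mm. The camera checks disagreed with this by about 2 to 3 mm; part of the ring was hidden from both cameras, and the tolerance is 7 mm.
- **Steadiness:** the tool was vertical and nearly still, and the jaw opening matched the handle.
- **Contact:** the wrist force stayed at about noise level, up to 2.5 N while settling and about 1 N at the end. That is too coarse to rule out a 0.2 N touch, so "no contact" rests on the roughly 7 mm clearance seen in the images before the final lowering.
- **Vessels:** the vial's green cap had not moved in the side view (0.1 pixel). I did not measure the beaker. A pixel comparison of its area was inconclusive, but the beaker looked unmoved by eye.

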